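# Fit the centring cover and offer the brass template up to the vase

## Robot

A 6-joint arm with a two-finger parallel gripper is mounted at the origin on the work surface. World frame = base frame: x ahead of the robot, y to its left, z up, the work surface at z = 0. Lengths are in mm, angles in rad, forces in N, time in s.
With the tool pointing down it reaches from about 425 to 950 mm from the base axis. Payload 14.7 kg.
Tool frame: the origin (TCP) lies at the very end of the fingers, on their centre line; the grasp point (between the pads) lies 19 mm behind it; z points along the fingers, y is the direction in which the jaws open and shut (so a half turn about z gives the same grasp; the last joint's range is limited). The gripper opens to 85 mm and grips with 20 to 120 N. Pads are 22 mm wide; open, the fingers measure 114 mm over their backs; the gripper's body (76 mm by 85 mm) begins 54 mm behind the grasp point. The pads swing forward as they close: fully open they stand 13 mm farther back than shut.
Start: joints at [-1.324, 0.48, 1.596, -0, 1.065, -0.047], TCP at [188.251, -622.137, 231.297] pointing down, gripper open.
Joint ranges: [-2.75, 2.75], [-0.82, 2.05], [0.23, 2.67], [-1.56, 4.7], [0.09, 2.69], [-2.92, 2.92]. Speed limits (rad/s): [1.89, 1.89, 2.39, 3.01, 3.01, 3.01].

## Interface

Orientations are given as a unit quaternion [w, x, y, z].
In Python, from plant import ctrl gives the robot as it stands.
- The arm moves only by the tool play_rows, never from a script. Its argument "motion" is a list of rows, each a list of 5 numbers: the closure, from 0 (fully open) to 1 (shut), then the shift along the tool's x, y, z in cm, then the turn about the tool's z in rad. A call has 1 to 12 rows; each row is the pose to reach, as a shift and turn from the pose commanded when the call began, along the tool's axes at that moment; what a row does not reach only later rows make up. A row lasts 1/10 s, in which the tool goes at most 50 mm and 8.59 degrees, less where a joint would pass 70% of its speed; a pose out of reach is approached as far as the arm can. A call with a gripper value outside its range is refused whole. The fingers move at their own pace and stop on an object; "newtons" is the grip in N (left out, the last holds). Time passes only in rows, so rows that repeat a pose let the fingers close. It gives the time, the measured TCP pose, the force and the opening at its end, in the units of the state.
- ctrl.state(): the state, without advancing time (a new reading comes with each control period).
- ctrl.camera(name): name is "scene" or "top"; returns a dict with "frame" (420x560x3 uint8, red, green, blue), "depth" (420x560 float32, mm along the optical axis (not along the pixel's ray), 0 where there is no reading), "vfov" (degrees; the focal length in pixels is half the picture's height over the tangent of half this angle, whatever the lens; pixels are square), "cx", "cy" (the principal point, pixels), "rvec" (rotation vector, rad) and "tvec" (3), from world to camera coordinates, as OpenCV has them. Camera axes: x right, y down, z forward; pixel columns grow to the right and rows downward; lengths in mm; the calibration is good to about 2 mm. A picture is of the moment at which its call begins.
- ctrl.sign_off(): hands the job in, once; it reports no verdict.
The state is a dict: "time": time; "joint_positions": joint angles; "joint_velocities": joint speeds; "tau": joint torques, N m; "tool_pos": TCP position; "ee_rot": TCP orientation; "wrist_force": force on the tool from outside, world axes, zero at the start; "wrist_torque": the same for the moment, N m; "finger_gap": finger opening in mm.
Only numpy, scipy, OpenCV 4.12 (cv2) and the standard library are available. Lean on these libraries where they do the work, as an engineer would, in place of code of your own. Each camera call takes 0.05 s, during which the arm holds its last target.

## Task

Get the glass vase ready for marking out: first set the white centring cover on its mouth so that it sits seated and level, and let go of it. Then swing the flap of the blue case up past upright so that it stays open, draw out the brass template (red grip) and hold it upright beside the vase, in the air at about half the vase's height, its curved edge facing the middle of the vase about 2 cm from the glass without touching. Finish while still holding the template there; leave the aluminium template in the case, and do not disturb the vase, the pen tray or the green tumbler.

Things in the scene. Friction and masses are not known exactly. Their poses are not given: they have to be found in the camera images.
- cover_knob (a point): Centre of the knob of the loose centring cover: a white plastic disc, 106 mm across and 6 mm thick, with an upright blue knob on top (24 mm across, 40 mm tall) and a locating boss below (72 mm across, 8 mm deep, chamfered). The point is on the axis, 20 mm above the disc's top face, 20 mm below the knob's top, 26 mm above the disc's underside and 34 mm above the boss's foot. z is up along the axis. The cover starts on the bench, standing on its boss; 0.16 kg.
- cover_under (a point): Point on the cover's axis at the level of the disc's underside, the face that rests on the vase's rim when seated. 26 mm below cover_knob.
- cover: The centring cover; origin on its axis at the foot of the boss.
- vase: Loose clear glass vase with three thin black guide rings, 140 mm tall, standing upright on the turntable. Outer radius 36 mm at the foot, 50 mm at most (45 mm up), 48 mm at the rim; wall 4 mm, mouth 88 mm across inside, so the cover's boss has 8 mm of play all round. Origin on its axis at the foot; z up. About 0.9 kg.
- vase_rim (a point): Centre of the vase's mouth, at the top of its rim (140 mm above the foot).
- turntable: Fixed grey marking turntable, 170 mm across and 60 mm high; it does not turn. Origin under its centre.
- case: Fixed blue steel case, 120 mm (its x) by 180 mm (its y) and 110 mm high, walls 5 mm, open at the top under the flap. Origin under its centre; its -x side faces roughly towards the robot. Inside, the two templates stand on edge in slots parallel to the case's x, one 38 mm to either side of the middle in y (either may be on either side), within 10 mm of the middle in x. The slot rails reach 37 mm above the case's underside.
- flap (a joint): Hinge angle of the case's flap: 0 closed (it may start slightly ajar), growing as the free edge rises, 1.57 upright, 1.9 at the stop, leaning back away from the robot. The hinge is stiff: the flap stays where it is left; about 3 N at the bar moves it.
- flap_bar (a point): Middle of the flap's handle: a steel round bar, 10 mm in diameter and 110 mm long, parallel to the hinge (the case's y). It is held in the plane of the flap, 45 mm in front of its free edge, by a rod at each end, so there is an open gap between bar and case. It can be pinched from above with a finger on either side and turns in the pads as the flap swings; it moves on an arc of radius 165 mm about the hinge line; closed, it is 3 mm above the level of flap_hinge.
- flap_hinge (a point): Middle of the hinge line, along the case's y at the far (+x) upper edge of the case, 60 mm from its middle and 110.5 mm above the bench. The flap is a 5 mm plate resting on the case's top.
- template_grip (a point): Centre of the red plastic grip on top of the brass template, to pinch from above across its thickness: 44 mm along the template's x, 14 mm thick in y, 22 mm high. In the case it is 91 mm above the bench, 19 mm below the case's top edge, under the flap. x points from the straight edge to the curved edge (at the start towards the hinge), y across the plate, z up.
- template_mid (a point): Centre of the brass plate, 48.5 mm below template_grip. The plate is 80 mm wide (x), 75 mm high (z), 6 mm thick (y); 0.26 kg.
- template_edge (a point): Middle of the curved (hollow) edge of the brass plate, 40 mm in +x from template_mid, on the line joining the edge's two tips. Its axes are the template's.
- template: The brass template; origin on its lower edge under the middle of the plate, 86 mm below template_grip.
- other_grip (a point): Centre of the black grip of the aluminium template that stays in the case; same size as the brass one.
- tumbler: Loose green glass tumbler, 72 mm across, 90 mm tall, beyond the work. Origin under its centre.
- pen_tray: Loose grey tray of marker pens, 170 mm by 65 mm by 22 mm, on the robot's left. Origin under its centre.
Not all that is in view belongs to the job. Several things have the shape of the vase; the one meant has the colours described above.

How it is judged:
By the outcome, as a careful person would: the job done as asked, in the order asked, and still so for the second after the job is handed in, while the arm keeps its last pose, push and grip.
It also fails if it takes over 72 s, if anything falls off the work surface, if the arm or the gripper's body presses on something with over 40 N, if the wrist force passes 120 N, or if a joint passes its speed limit or range.

## Working session

There is one attempt and no reset: what is moved stays moved. The work goes in short steps, Python scripts to look and compute and a tool call to move; the robot and the scene stay as the last step left them, time stands still between calls to the robot, and variables do not carry over. Pictures are saved under pics/ and viewed, and the job is handed in when it is done.

Besides the shell and the picture viewer there is one more tool, called after "Request:" by a JSON object that holds its "method" and its "body", one argument or row to a line. play_rows: Moves the arm, as the interface text tells. Its arguments: {"type":"object","properties":{"motion":{"type":"array"},"newtons":{"type":"number"}},"required":["motion"]}

```bash
mkdir -p pics; ls
cat > h.py <<'E'
import numpy as np, cv2
from plant import ctrl
def cam(n):
    c=ctrl.camera(n)
    c['R']=cv2.Rodrigues(np.array(c['rvec'],float))[0]; c['t']=np.array(c['tvec'],float).ravel()
    c['f']=c['frame'].shape[0]/2/np.tan(np.radians(c['vfov'])/2)
    return c
def save(c,name,box=None):
    im=c['frame'][:,:,::-1]
    if box: 
        x0,y0,x1,y1=box; im=im[y0:y1,x0:x1]; s=min(800/im.shape[1],600/im.shape[0]); im=cv2.resize(im,None,fx=s,fy=s,interpolation=cv2.INTER_CUBIC)
    cv2.imwrite('pics/'+name,im)
def pts(c,us,vs,d=None):
    us=np.asarray(us,float);vs=np.asarray(vs,float)
    if d is None: d=c['depth'][vs.astype(int),us.astype(int)]
    p=np.stack([(us-c['cx'])/c['f']*d,(vs-c['cy'])/c['f']*d,d+0*us],-1)
    return (p-c['t'])@c['R']
def ray(c,u,v,z):
    o=-c['R'].T@c['t']; d=np.array([(u-c['cx'])/c['f'],(v-c['cy'])/c['f'],1])@c['R']
    return o+d*(z-o[2])/d[2]
def proj(c,P):
    q=c['R']@np.asarray(P,float)+c['t']; return q[:2]/q[2]*c['f']+[c['cx'],c['cy']]
E
python3 - <<'E'
from h import *
print(ctrl.state())
for n in('scene','top'):
    c=cam(n); save(c,n+'0.png'); np.savez(n+'0.npz',**c); print(n,c['vfov'],c['cx'],c['cy'],-c['R'].T@c['t'],c['R'])
E
```

```text
pics
{'time': 0.0, 'joint_positions': array([-1.32361012e+00,  4.80838687e-01,  1.59689092e+00,  2.25576456e-06,
        1.06510601e+00, -4.65560426e-02]), 'joint_velocities': array([-0.00112828,  0.00014406, -0.0004862 , -0.00171012,  0.00183356,
       -0.00118825]), 'tau': array([-3.62768093e-03, -9.50652766e+01, -4.30182874e+01, -6.67567783e-04,
        1.25801584e-02, -9.11151432e-06]), 'tool_pos': array([ 188.14203139, -621.72938791,  230.66159705]), 'ee_rot': array([-6.18459564e-04,  9.89233700e-01,  1.46343093e-01, -6.12584086e-05]), 'wrist_force': array([ 0.50512017, -0.40167979, -0.74989   ]), 'wrist_torque': array([ 0.0395083 , -0.01364585, -0.00577596]), 'finger_gap': 85.42868406158512}
scene 43.67573947205532 276.0839525504355 213.05465792754978 [1702.10452946  352.22676839 1011.82512931] [[-0.21265059  0.97684455 -0.02354671]
 [ 0.57223045  0.10496396 -0.81334794]
 [-0.79204295 -0.18643306 -0.58130085]]
top 57.78739347562884 280.1294863482232 211.8372015376027 [ 411.26596211   84.99288163 1106.39922672] [[ 0.02895334 -0.99941959  0.01794959]
 [-0.9878365  -0.03135313 -0.1523024 ]
 [ 0.15277678 -0.0133216  -0.98817093]]
```

View pics/scene0.png

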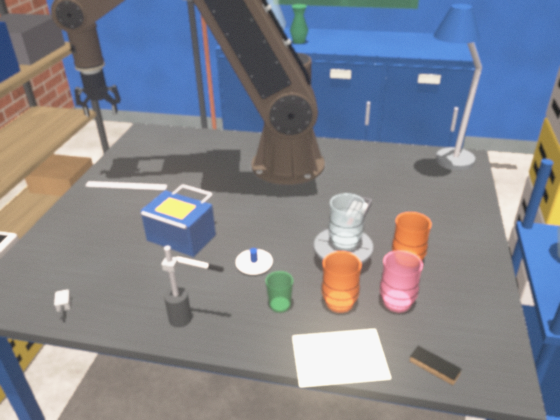

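View pics/top0.png

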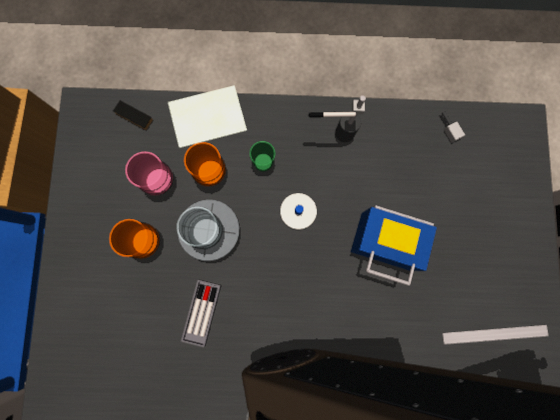

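The scene view shows the case at (180,220), cover at (254,260), clear vase on the turntable at (345,225), tumbler at (280,290). The top view shows the cover knob at (299,210), vase at (200,230), case at (397,238) with its bar at (390,275), and pens at (202,313).

Run:
```python
from h import *
T=cam('top');S=cam('scene')
save(T,'t1.png',(100,170,460,360)); save(S,'s1.png',(130,170,400,320))
def comp(c,m,name):
    n,l,st,ce=cv2.connectedComponentsWithStats(m.astype(np.uint8))
    for i in range(1,n):
        if st[i,4]>25:
            v,u=np.where(l==i); p=pts(c,u,v); ok=p[:,2]==p[:,2]
            print(name,st[i],ce[i].round(1),'med',np.median(p,0).round(1),'p95z',np.percentile(p[:,2],[5,95]).round(1))
for c,nm in((T,'top'),(S,'scene')):
    h=cv2.cvtColor(c['frame'],cv2.COLOR_RGB2HSV).astype(int); H,Sa,V=h[...,0],h[...,1],h[...,2]
    if nm=='top': roi=np.zeros(H.shape,bool); roi[90:350,60:480]=1
    else: roi=np.zeros(H.shape,bool); roi[170:320,130:420]=1
    comp(c,roi&(H>105)&(H<125)&(Sa>150)&(V>70),nm+' blue')
    comp(c,roi&(H>22)&(H<35)&(Sa>150)&(V>120),nm+' yel')
    comp(c,roi&(Sa<50)&(V>170),nm+' white')
    comp(c,roi&(H>45)&(H<80)&(Sa>120)&(V>50),nm+' green')
```

```text
top blue [295 205   8   9  51] [298.7 209.2] med [583.3  18.2  53.9] p95z [38.1 57.4]
top blue [ 359  207   77   64 1995] [397.2 239.6] med [ 494.7 -232.8  116.9] p95z [112.7 120.4]
top yel [378 219  42  36 991] [398.7 236.2] med [ 509.2 -240.6  117.7] p95z [114.8 120.5]
top white [ 168   90   79   57 3205] [206.4 116.2] med [869.4 303.4   1.5] p95z [-2.  5.]
top white [354 100  11  11  57] [358.2 105.6] med [ 828.4 -111.4  200.6] p95z [198.3 204. ]
top white [324 112  32   4 125] [339.1 113.5] med [810.3 -69.8 190.6] p95z [185.3 196. ]
top white [448 122  17  17 155] [455.9 130. ] med [ 841.4 -446.8   30.1] p95z [26.8 32.9]
top white [281 193  36  36 938] [298.2 210.7] med [584.3  18.9  14.3] p95z [10.9 17.7]
top white [183 207  26   7  28] [195.1 208.5] med [554.  278.9 199.8] p95z [198.5 201.3]
top white [376 206  57  19  90] [403.6 215.1] med [ 566.3 -252.3  116.3] p95z [113.6 119.1]
top white [194 220  23  24 374] [204.9 231.2] med [509.8 275.3  70.6] p95z [ 67.2 200.4]
top white [367 251  48  34 165] [388.9 272.4] med [ 410.3 -207.8  121.4] p95z [118.4 124.8]
top white [187 299
[... 550 characters left out ...]
.  191.1] med [ 399.7 -241.6  114.3] p95z [ -6.5 120.5]
scene white [ 314  193   59   69 2298] [345.2 226.7] med [542.7 273.  129.8] p95z [ 53.4 195.8]
scene white [155 197  41  23  86] [175.1 207.6] med [ 505.  -241.4  114.2] p95z [110.9 117.8]
scene white [141 211  46  18 195] [163.  219.3] med [ 566.4 -255.9  111.7] p95z [106.5 116. ]
scene white [161 245  48  51 593] [178.3 264.3] med [ 828.3 -114.3  185.2] p95z [ -4.  231.9]
scene white [235 248  39  27 746] [253.7 261.8] med [590.5  23.2  11. ] p95z [-3.4 16.4]
scene white [390 292  17   5  61] [397.6 294. ] med [709.3 426.5  71.9] p95z [66.6 78.6]
scene white [388 298  21   7  49] [398.  301.9] med [710.4 428.1  46.8] p95z [41.1 52.1]
```

View pics/t1.png

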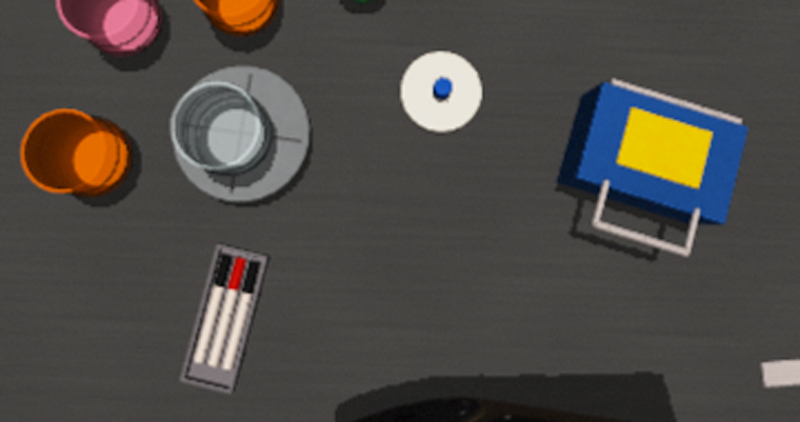

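View pics/s1.png

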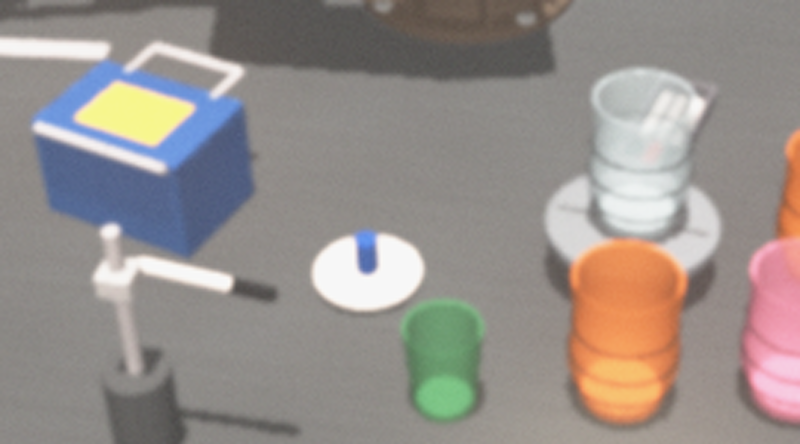

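```bash
cat > m.py <<'E'
from h import *
from scipy.optimize import least_squares
def circ(P):
    x,y=P[:,0],P[:,1]; f=lambda q:np.hypot(x-q[0],y-q[1])-q[2]
    r=least_squares(f,[x.mean(),y.mean(),np.ptp(x)/2],loss='soft_l1'); return r.x.round(1),np.abs(r.fun).mean().round(2)
def hsv(c):
    h=cv2.cvtColor(c['frame'],cv2.COLOR_RGB2HSV).astype(int); return h[...,0],h[...,1],h[...,2]
def contour(m,box):
    x0,y0,x1,y1=box; mm=np.zeros(m.shape,np.uint8); mm[y0:y1,x0:x1]=m[y0:y1,x0:x1]
    cs=cv2.findContours(mm,cv2.RETR_EXTERNAL,cv2.CHAIN_APPROX_NONE)[0]; return max(cs,key=cv2.contourArea)[:,0,:]
def onz(c,C,z): return np.array([ray(c,u,v,z) for u,v in C])
E
python3 - <<'E'
from m import *
T=cam('top');S=cam('scene')
for c,b,kb in((T,(270,185,325,240),(285,195,312,225)),(S,(225,240,285,285),(244,240,264,268))):
    H,Sa,V=hsv(c)
    C=contour((V>140)|((H>100)&(H<130)&(Sa>150)&(V>60)),b); print('disc z14',circ(onz(c,C,14)))
    K=contour((H>100)&(H<130)&(Sa>110)&(V>60),kb); print('knob px',K.min(0),K.max(0)); 
    v,u=np.where((H>100)&(H<130)&(Sa>110)&(V>60)); k=(u>kb[0])&(u<kb[2])&(v>kb[1])&(v<kb[3]); p=pts(c,u[k],v[k]); print(p[p[:,2]>48].mean(0),(p[:,2]>48).sum())
# turntable top
H,Sa,V=hsv(T)
p=T['depth']; v,u=np.mgrid[0:420,0:560]; W=pts(T,u.ravel(),v.ravel()).reshape(420,560,3)
m=(W[...,2]>45)&(V>60); C=contour(m,(150,190,250,270)); print('tt all',circ(onz(T,C,60)))
# rim by depth
for c,n in((T,'top'),(S,'sc')):
    W=pts(c,u.ravel(),v.ravel()).reshape(420,560,3)
    m=(W[...,2]>192)&(W[...,2]<208)&(np.hypot(W[...,0]-550,W[...,1]-270)<90); q=W[m]; print(n,'rim n',m.sum(), circ(q) if m.sum()>10 else'', q.mean(0), np.ptp(q,0))
    m=(W[...,2]>56)&(W[...,2]<66)&(np.hypot(W[...,0]-530,W[...,1]-270)<120); q=W[m]; print(n,'tt',m.sum(),q.min(0),q.max(0))
E
```

```text
disc z14 (array([585.7,  18.3,  52.2]), np.float64(0.66))
knob px [295 205] [302 214]
[584.70116659  18.14934592  53.93780962] 46
disc z14 (array([586.1,  19.5, 103.4]), np.float64(10.22))
knob px [251 248] [255 260]
[587.78596329  19.10088426  51.36989593] 23
tt all (array([518.8, 267.4,  83.7]), np.float64(1.0))
top rim n 259 (array([511.6, 270.1,  45.5]), np.float64(1.13)) [513.34788224 273.53812534 199.16897287] [94.9035603  95.16090252 11.49737984]
top tt 1465 [434.46034974 182.75707663  56.02609522] [648.56711529 349.59218329  65.87085686]
sc rim n 181 (array([513.7, 273.2,  45.6]), np.float64(1.72)) [511.83054619 272.81814875 195.93251748] [102.19260046  94.51865212   9.36970732]
sc tt 613 [457.08070332 186.71215528  56.00247201] [649.5335716  353.465323    65.95472427]
```

Run:
```python
from m import *
T=cam('top');S=cam('scene'); v,u=np.mgrid[0:420,0:560]
for c,n in((T,'top'),(S,'sc')):
    W=pts(c,u.ravel(),v.ravel()).reshape(420,560,3)
    m=(W[...,2]>192)&(W[...,2]<208)&(np.hypot(W[...,0]-512,W[...,1]-271)<60); q=W[m]
    # outer contour at z=200
    pts2=np.argwhere(m)[:,::-1]; hull=cv2.convexHull(pts2.astype(np.int32))[:,0]
    P=onz(c,hull,200); print(n,'hull',circ(P),len(hull))
    r=least_squares(lambda q_: np.hypot(P[:,0]-q_[0],P[:,1]-q_[1])-48,[512,271],loss='soft_l1'); print('fixed48',r.x)
    m=(W[...,2]>85)&(W[...,2]<190)&(np.hypot(W[...,0]-512,W[...,1]-271)<60);q=W[m];print('wall',m.sum(),q.mean(0) if m.sum() else'')
    H,Sa,V=hsv(c)
    # bar
    m=(Sa<70)&(V>130)&(W[...,2]>100)&(W[...,2]<140)&(W[...,0]<440)&(W[...,1]<-100)
    q=W[m]; print('handle n',m.sum(), q.min(0),q.max(0), q[:,2].mean())
    m2=(W[...,2]>100)&(W[...,2]<130)&(np.hypot(W[...,0]-500,W[...,1]+230)<110)&((Sa>90)&(H>100)&(H<130)|(Sa>150)&(H>20)&(H<35)|(Sa<60)&(V>120)&(W[...,0]>440))
    P=np.argwhere(m2)[:,::-1].astype(np.int32); cc=contour(m2,(0,0,560,420)); Q=onz(c,cc,114)[:,:2].astype(np.float32); print('flap rect',cv2.minAreaRect(Q))
    # bar line: handle points
    q2=q[:,:2].astype(np.float32); print('handle rect',cv2.minAreaRect(q2))
```

```text
top hull (array([511.9, 270.3,  47.6]), np.float64(0.21)) 27
fixed48 [511.85597987 270.27365787]
wall 712 [515.15117491 277.90793517 135.99838276]
handle n 217 [ 387.00526622 -278.30554885  113.01242707] [ 438.36847992 -156.29295829  127.30741589] 121.22179056859714
flap rect ((497.7379150390625, -236.54031372070312), (184.10569763183594, 150.61331176757812), 74.25433349609375)
handle rect ((412.34588623046875, -217.4017791748047), (51.228240966796875, 122.15335845947266), 0.3837589919567108)
sc hull (array([519.5, 273.5,  49.1]), np.float64(1.43)) 21
fixed48 [519.52073848 273.8424449 ]
wall 1411 [528.90092943 274.37581099 147.28159871]
handle n 185 [-1700.59288117 -2064.90283799   100.54885969] [ 438.04802575 -152.22583524  128.75452197] 114.80839149055511
flap rect ((500.88287353515625, -231.21725463867188), (189.4500732421875, 165.06597900390625), 75.90029907226562)
handle rect ((-837.859375, -884.8646240234375), (2853.685546875, 862.220947265625), 43.236961364746094)
```

Run:
```python
from m import *
T=cam('top');S=cam('scene'); v,u=np.mgrid[0:420,0:560]
H,Sa,V=hsv(T);W=pts(T,u.ravel(),v.ravel()).reshape(420,560,3)
m=(Sa<70)&(V>130)&(W[...,2]>105)&(W[...,2]<140)&(W[...,0]<440)&(W[...,1]<-100)
P=onz(T,np.argwhere(m)[:,::-1],116)[:,:2]; Z=W[m][:,2]
for yaw in(-.275,):
    pass
best=None
# bar line via robust fit on front points
s=P@np.array([np.cos(-.275),np.sin(-.275)]); k=s<s.min()+14
vx,vy,x0,y0=cv2.fitLine(P[k].astype(np.float32),cv2.DIST_HUBER,0,.01,.01).ravel(); yaw=np.arctan2(vy,vx); yaw=(yaw+np.pi/2)%np.pi-np.pi/2
d=np.array([vx,vy]); t=(P-[x0,y0])@d; 
print('bar dir yaw',yaw,'-> case x yaw', (yaw+np.pi/2+np.pi/2)%np.pi-np.pi/2,'mid',np.array([x0,y0])+d*(t.min()+t.max())/2,'len',np.ptp(t),'n',k.sum(),'z top',np.median(Z[k]),'z rods',np.median(Z[~k]))
# hinge strip (white, far)
m=(Sa<60)&(V>120)&(W[...,2]>105)&(W[...,2]<130)&(W[...,0]>530)&(W[...,1]<-130)
P=onz(T,np.argwhere(m)[:,::-1],113)[:,:2]; print('hinge',m.sum(),P.mean(0),np.ptp(P,axis=0),cv2.minAreaRect(P.astype(np.float32)))
# overlays
for c,n in((T,'t2.png'),(S,'s2.png')):
    im=c['frame'].copy()
    for r,z,cx,cy in((48,200,512,271),(44,200,512,271),(85,60,518.8,267.4),(53,14,585.8,18.5)):
        for a in np.linspace(0,6.28,72):
            x,y=proj(c,[cx+r*np.cos(a),cy+r*np.sin(a),z]).round().astype(int); im[y,x]=(255,0,0)
    c['frame']=im; save(c,n,(150,180,330,270) if n[0]=='t' else (220,180,400,300))
```

```text
bar dir yaw 1.29593 -> case x yaw -0.27486622 mid [ 404.77916232 -211.85839624] len 116.5295266472811 n 162 z top 121.37404524271811 z rods 119.81663732651754
hinge 180 [ 564.6875626  -255.95976231] [ 58.51724714 153.91136278] ((544.4849243164062, -251.10983276367188), (160.4647216796875, 52.80580520629883), 74.10457611083984)
```

View pics/t2.png

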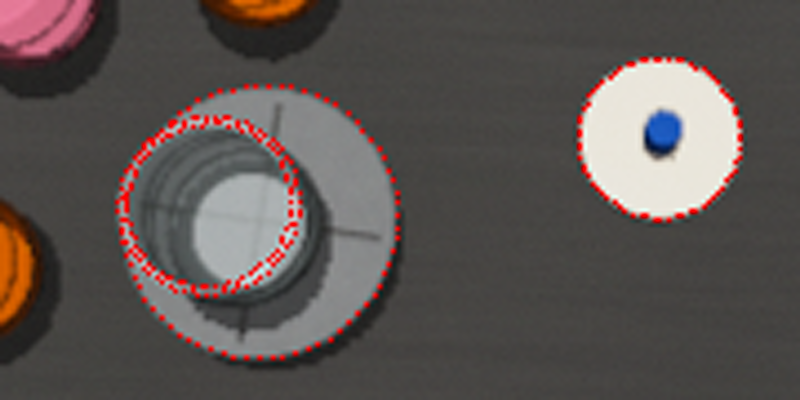

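View pics/s2.png

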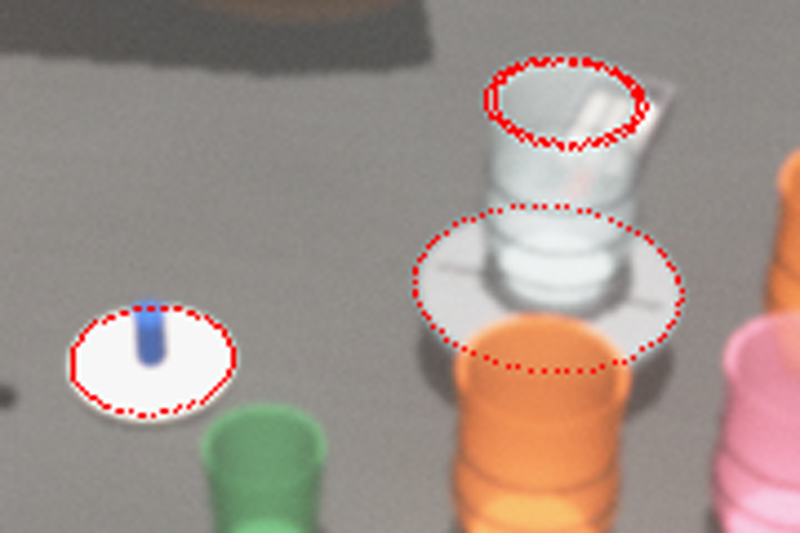

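```bash
cat > g.py <<'E'
import sys
from h import *
from scipy.spatial.transform import Rotation as Ro
def go(x,y,z,yaw=None,p=True):
    s=ctrl.state(); q=s['ee_rot']; R=Ro.from_quat([q[1],q[2],q[3],q[0]]).as_matrix()
    d=R.T@(np.array([x,y,z])-s['tool_pos']); cy=np.arctan2(R[1,0],R[0,0]); 
    t=0 if yaw is None else -((yaw-cy+np.pi)%(2*np.pi)-np.pi)
    print('t%.1f'%s['time'],'pos',s['tool_pos'].round(1),'yaw %.3f'%cy,'tilt',R[:,2].round(3),'gap %.1f'%s['finger_gap'],'F',s['wrist_force'].round(1),'j',s['joint_positions'].round(2)); print('shift cm',(d/10).round(2),'turn %.3f'%t)
if __name__=='__main__': go(*map(float,sys.argv[1:]))
E
python3 g.py 585.8 18.5 120 1.296
```

```text
t0.5 pos [ 188.2 -622.1  231.2] yaw 0.294 tilt [-0.  0. -1.] gap 85.3 F [-0.7  0.2  0.5] j [-1.32  0.48  1.6  -0.    1.07 -0.05]
shift cm [ 56.6  -49.8   11.13] turn -1.002
```

Request:
{"method": "play_rows", "body": {
  "motion": [
    [0.3,4,-3.5,0,-0.1],
    [0.3,8,-7,0,-0.2],
    [0.3,12,-10.5,0,-0.3],
    [0.3,16,-14,0,-0.4],
    [0.3,20,-17.5,0,-0.5],
    [0.3,24,-21,0,-0.6],
    [0.3,28,-24.6,0,-0.7],
    [0.3,32,-28.1,0,-0.8],
    [0.3,35,-30.8,0,-0.9],
    [0.3,38,-33.4,0,-1.0],
    [0.3,41,-36,0,-1.0],
    [0.3,44,-38.7,0,-1.0]
  ]
}}

```text
time: 1.7
tool_pos: [498.4, -122.2, 231.6]
ee_rot: [0.0, 0.798, 0.603, 0.0]
wrist_force: [-0.3, -0.2, -1.1]
finger_gap: 59.8
```

```bash
python3 g.py 585.8 18.5 100 1.296
```

```text
t1.7 pos [ 498.4 -122.2  231.6] yaw 1.295 tilt [ 0.001 -0.    -1.   ] gap 59.8 F [-0.3 -0.2 -1.1] j [-0.3   0.29  1.91  0.    0.95 -0.02]
shift cm [15.91  4.57 13.16] turn -0.001
```

Request:
{"method": "play_rows", "body": {
  "motion": [
    [0.3,4,1.2,2,0],
    [0.3,8,2.4,4,0],
    [0.3,12,3.5,6,0],
    [0.3,14.5,4.2,8,0],
    [0.3,15.9,4.6,10,0],
    [0.3,15.9,4.6,12,0],
    [0.3,15.9,4.6,13.2,0],
    [0.3,15.9,4.6,13.2,0]
  ]
}}

```text
time: 2.5
tool_pos: [584.0, 16.0, 97.9]
ee_rot: [-0.001, 0.798, 0.603, -0.001]
wrist_force: [-0.2, -0.1, 0.3]
finger_gap: 59.5
```

```bash
python3 g.py 585.8 18.5 19 1.296;python3 - <<'E'
from h import *
save(cam('top'),'t3.png',(200,150,400,300)); save(cam('scene'),'s3.png',(180,150,340,290))
E
```

```text
t2.5 pos [584.   16.   97.9] yaw 1.294 tilt [-0.003  0.    -1.   ] gap 59.5 F [-0.2 -0.1  0.3] j [-0.02  0.56  1.86 -0.    0.73  0.25]
shift cm [0.3  0.13 7.89] turn -0.002
```

View pics/s3.png

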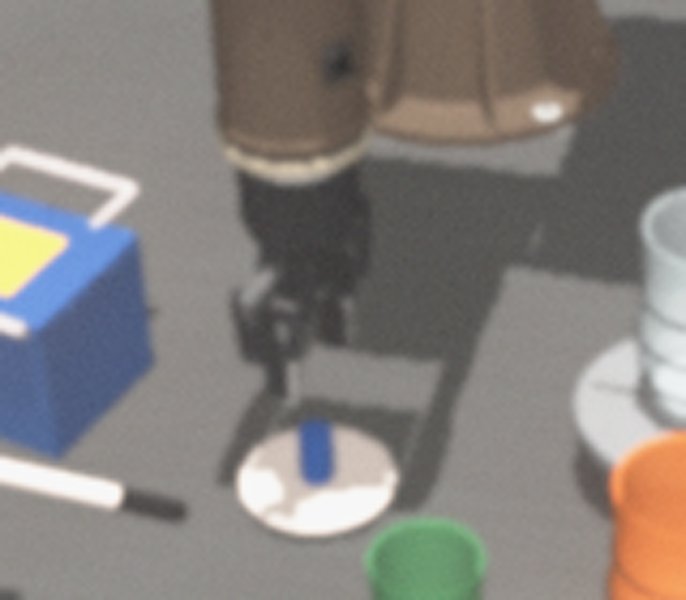

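```bash
python3 g.py 585.8 18.5 19 1.296
```

```text
t2.6 pos [585.2  15.7  99.8] yaw 1.293 tilt [ 0. -0. -1.] gap 59.9 F [ 1.  -1.  -0.3] j [-0.02  0.55  1.86 -0.    0.73  0.25]
shift cm [ 0.29 -0.02  8.08] turn -0.003
```

The fingers hang above the knob at (318,450) in the crop; 3 mm of correction along tool x, then down.

Request:
{"method": "play_rows", "body": {
  "motion": [
    [0.3,0.3,0,1.5,0],
    [0.3,0.3,0,3.5,0],
    [0.3,0.3,0,5.5,0],
    [0.3,0.3,0,7,0],
    [0.3,0.3,0,7.6,0],
    [0.3,0.3,0,8.0,0],
    [0.3,0.3,0,8.0,0],
    [0.5,0.3,0,8.0,0],
    [0.6,0.3,0,8.0,0],
    [0.7,0.3,0,8.0,0],
    [0.8,0.3,0,8.0,0],
    [0.85,0.3,0,8.0,0]
  ],
  "newtons": 50
}}

```text
time: 3.8
tool_pos: [586.0, 19.0, 19.9]
ee_rot: [0.0, 0.798, 0.603, 0.0]
wrist_force: [-2.1, 1.0, 8.3]
finger_gap: 23.0
```

```bash
python3 g.py 585.8 18.5 19 1.296
```

```text
t3.8 pos [586.   19.   19.9] yaw 1.294 tilt [ 0. -0. -1.] gap 23.0 F [-2.1  1.   8.3] j [-0.02  0.67  1.9   0.    0.57  0.26]
shift cm [-0.05 -0.    0.09] turn -0.002
```

Request:
{"method": "play_rows", "body": {
  "motion": [
    [0.95,0,0,0,0],
    [0.95,0,0,-0.3,0],
    [0.95,0,0,-1,0],
    [0.95,0,0,-3,0],
    [0.95,0,0,-5,0],
    [0.95,0,0,-7,0],
    [0.95,0,0,-7,0],
    [0.95,0,0,-7,0]
  ]
}}

```text
time: 4.6
tool_pos: [586.1, 18.9, 89.6]
ee_rot: [0.0, 0.798, 0.603, 0.0]
wrist_force: [-0.7, 0.2, -2.6]
finger_gap: 22.6
```

```bash
python3 g.py 512 271 260 1.296;python3 - <<'E'
from m import *
T=cam('top'); S=cam('scene');save(S,'s4.png',(180,150,340,290)); save(T,'t4.png',(200,130,400,280))
E
```

```text
t4.6 pos [586.1  18.9  89.6] yaw 1.294 tilt [ 0.001 -0.    -1.   ] gap 22.6 F [-0.7  0.2 -2.6] j [-0.02  0.57  1.87  0.    0.71  0.26]
shift cm [ 22.22 -14.   -17.04] turn -0.002
```

View pics/s4.png

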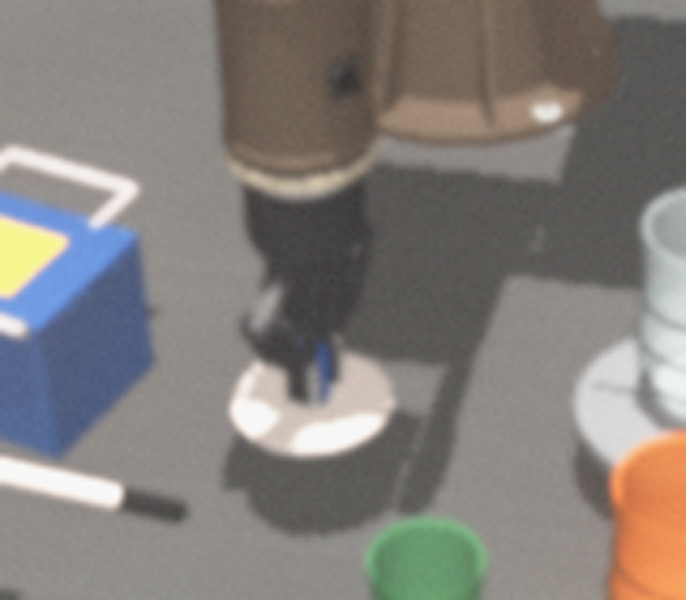

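View pics/t4.png

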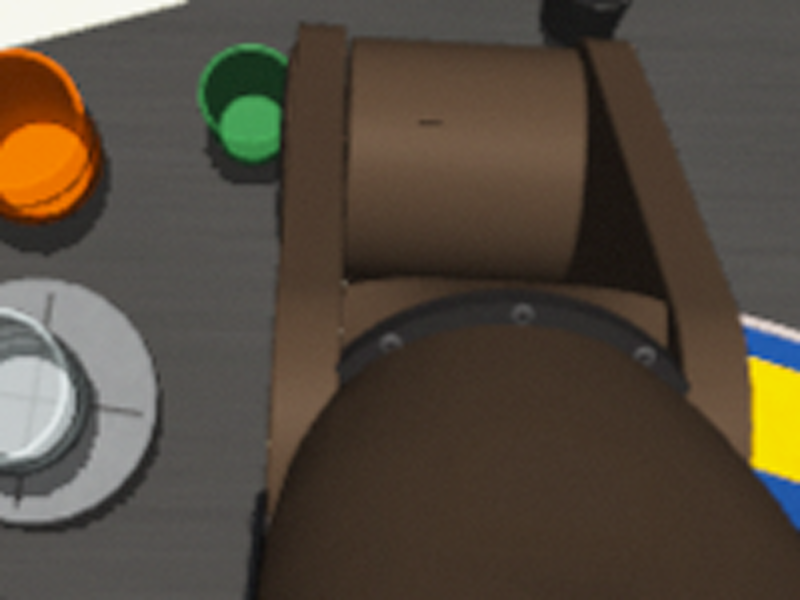

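```bash
cat > tilt.py <<'E'
from m import *
import sys
def disc(c,box):
    H,Sa,V=hsv(c); x0,y0,x1,y1=box
    m=np.zeros(H.shape,bool); m[y0:y1,x0:x1]=((Sa<45)&(V>150))[y0:y1,x0:x1]
    n,l,st,ce=cv2.connectedComponentsWithStats(m.astype(np.uint8)); i=1+np.argmax(st[1:,4])
    v,u=np.where(cv2.erode((l==i).astype(np.uint8),np.ones((3,3)))>0); p=pts(c,u,v)
    k=np.abs(p[:,2]-np.median(p[:,2]))<25; p=p[k]; A=np.c_[p[:,:2]-p[:,:2].mean(0),np.ones(len(p))]
    r=least_squares(lambda q:A@q-p[:,2],[0,0,p[:,2].mean()],loss='soft_l1'); print('n',len(p),'center',p.mean(0).round(1),'slopes',r.x.round(3))
    C=contour(l==i,(0,0,560,420)); print(cv2.minAreaRect(C))
if __name__=='__main__': disc(cam('scene'),list(map(int,sys.argv[1:5])))
E
python3 tilt.py 225 220 285 262
```

```text
n 484 center [598.4  21.9  80.1] slopes [2.0000e-03 7.0000e-03 8.0098e+01]
((252.5018768310547, 244.52157592773438), (23.476625442504883, 39.45978927612305), 85.03025817871094)
```

Request:
{"method": "play_rows", "body": {
  "motion": [
    [0.95,0,0,-2,0],
    [0.95,0,0,-5,0],
    [0.95,1,-0.7,-8,0],
    [0.95,3,-1.9,-11,0],
    [0.95,5.5,-3.5,-14,0],
    [0.95,8.5,-5.4,-16,0],
    [0.95,11.5,-7.2,-17,0],
    [0.95,14.5,-9.1,-17,0],
    [0.95,17.5,-11,-17,0],
    [0.95,20,-12.6,-17,0],
    [0.95,21.5,-13.5,-17,0],
    [0.95,22.2,-14,-17,0]
  ]
}}

```text
time: 5.95
tool_pos: [511.1, 272.1, 258.3]
ee_rot: [-0.0, 0.797, 0.603, -0.001]
wrist_force: [-0.4, -0.6, -2.2]
finger_gap: 22.7
```

Request:
{"method": "play_rows", "body": {
  "motion": [
    [0.95,0,0,0,0],
    [0.95,0,0,0,0],
    [0.95,0,0,0,0]
  ]
}}

```text
time: 6.25
tool_pos: [512.2, 269.8, 259.1]
ee_rot: [0.0, 0.798, 0.602, -0.0]
wrist_force: [-0.0, 0.5, -2.5]
finger_gap: 22.9
```

```bash
python3 g.py 512 271 212 1.296; python3 tilt.py 300 140 400 240;python3 - <<'E'
from m import *
T=cam('top'); S=cam('scene');save(S,'s5.png',(280,120,420,260)); save(T,'t5.png',(100,130,300,280))
E
```

```text
t6.2 pos [512.2 269.8 259.1] yaw 1.293 tilt [-0. -0. -1.] gap 22.9 F [-0.   0.5 -2.5] j [ 0.43  0.35  1.73 -0.    1.06  0.71]
shift cm [ 0.11 -0.05  4.71] turn -0.003
n 744 center [519.9 275.2 176.2] slopes [7.40000e-02 5.70000e-02 1.76472e+02]
((349.5, 208.0), (62.0, 45.0), 90.0)
```

View pics/s5.png

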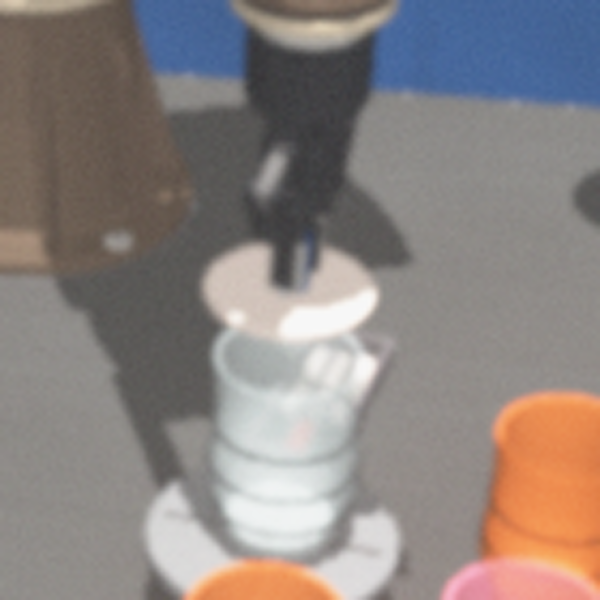

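View pics/t5.png

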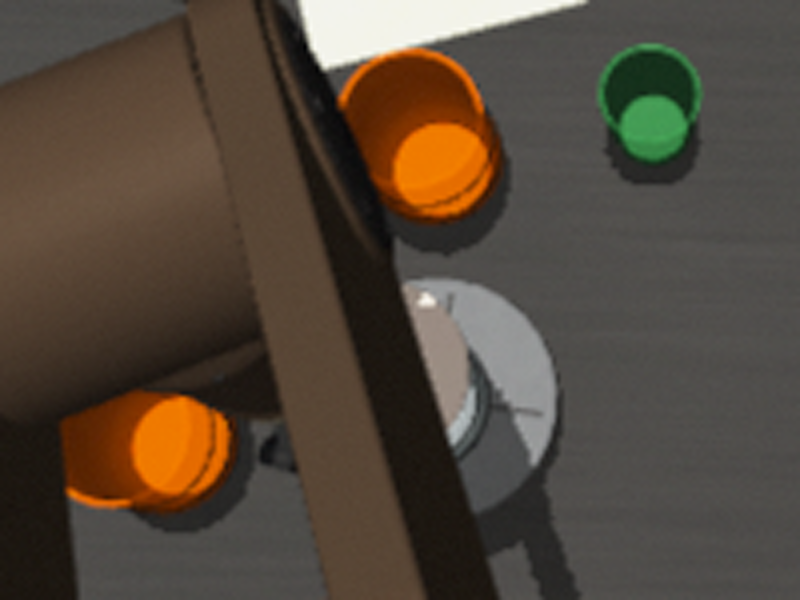

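Run:
```python
from m import *
c=cam('scene'); im=c['frame'].copy()
for r,z,cx,cy in((53,253,512.2,269.8),(48,200,512,271)):
    for a in np.linspace(0,6.28,72):
        x,y=proj(c,[cx+r*np.cos(a),cy+r*np.sin(a),z]).round().astype(int); im[y,x]=(255,0,0)
c['frame']=im; save(c,'s6.png',(300,160,400,240))
```

```text
(no output)
```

View pics/s6.png

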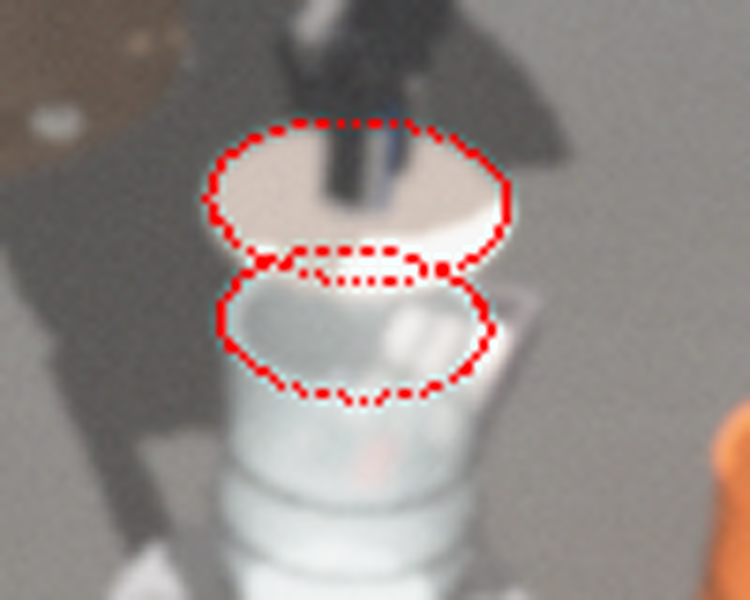

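Request:
{"method": "play_rows", "body": {
  "motion": [
    [0.95,0.1,0,0.5,0],
    [0.95,0.1,0,1.2,0],
    [0.95,0.1,0,2.0,0],
    [0.95,0.1,0,2.7,0],
    [0.95,0.1,0,3.3,0],
    [0.95,0.1,0,3.8,0],
    [0.95,0.1,0,4.1,0],
    [0.95,0.1,0,4.3,0],
    [0.95,0.1,0,4.4,0],
    [0.95,0.1,0,4.45,0],
    [0.95,0.1,0,4.5,0],
    [0.95,0.1,0,4.5,0]
  ]
}}

```text
time: 7.65
tool_pos: [512.3, 271.8, 214.4]
ee_rot: [0.0, 0.798, 0.603, 0.0]
wrist_force: [0.6, 0.4, -1.7]
finger_gap: 22.9
```

```bash
python3 g.py 512 271 212 1.296
```

```text
t7.7 pos [512.3 271.8 214.4] yaw 1.294 tilt [ 0.  0. -1.] gap 22.9 F [ 0.6  0.4 -1.7] j [ 0.44  0.4   1.78 -0.    0.96  0.71]
shift cm [-0.08 -0.    0.24] turn -0.002
```

Request:
{"method": "play_rows", "body": {
  "motion": [
    [0.95,0,0,0.1,0],
    [0.95,0,0,0.2,0],
    [0.95,0,0,0.3,0],
    [0.95,0,0,0.3,0]
  ]
}}

```text
time: 8.05
tool_pos: [512.4, 271.8, 212.1]
ee_rot: [0.0, 0.798, 0.603, 0.0]
wrist_force: [-3.0, -2.2, 10.7]
finger_gap: 22.8
```

```bash
python3 g.py 512 271 212 1.296
```

```text
t8.1 pos [512.4 271.8 212.1] yaw 1.294 tilt [ 0.001  0.    -1.   ] gap 22.8 F [-3.  -2.2 10.7] j [0.44 0.4  1.78 0.   0.96 0.71]
shift cm [-0.09 -0.01  0.01] turn -0.002
```

Request:
{"method": "play_rows", "body": {
  "motion": [
    [0.95,0,0,-0.05,0],
    [0.85,0,0,-0.05,0],
    [0.75,0,0,-0.05,0],
    [0.6,0,0,-0.05,0],
    [0.45,0,0,-0.05,0],
    [0.35,0,0,-0.05,0],
    [0.35,0,0,-0.3,0],
    [0.35,0,0,-1.5,0],
    [0.35,0,0,-3.5,0],
    [0.35,0,0,-6,0],
    [0.35,0,0,-8,0],
    [0.35,0,0,-9,0]
  ]
}}

```text
time: 9.25
tool_pos: [512.9, 272.1, 304.0]
ee_rot: [0.0, 0.798, 0.603, 0.001]
wrist_force: [0.0, 0.2, 0.3]
finger_gap: 55.9
```

```bash
python3 g.py 405.8 -212 300 1.296;python3 - <<'E'
from m import *
c=cam('scene'); im=c['frame'].copy(); save(c,'s7a.png',(290,120,410,260))
for r,z,cx,cy in((53,206,512.2,271.4),):
    for a in np.linspace(0,6.28,72):
        x,y=proj(c,[cx+r*np.cos(a),cy+r*np.sin(a),z]).round().astype(int); im[y,x]=(255,0,0)
c['frame']=im; save(c,'s7.png',(300,160,400,240))
E
```

```text
t9.2 pos [512.9 272.1 304. ] yaw 1.294 tilt [ 0.003  0.001 -1.   ] gap 55.9 F [0.  0.2 0.3] j [0.44 0.31 1.67 0.   1.15 0.71]
shift cm [-49.49   2.93   0.31] turn -0.002
```

View pics/s7.png

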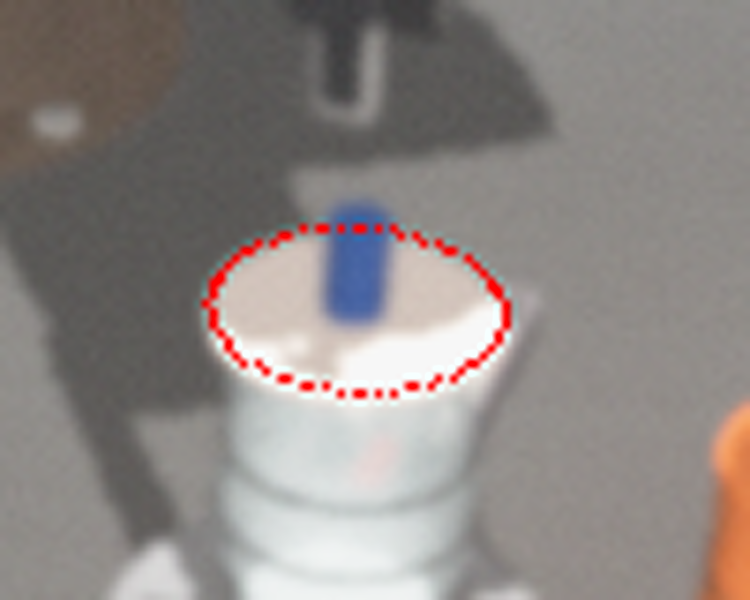

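View pics/s7a.png

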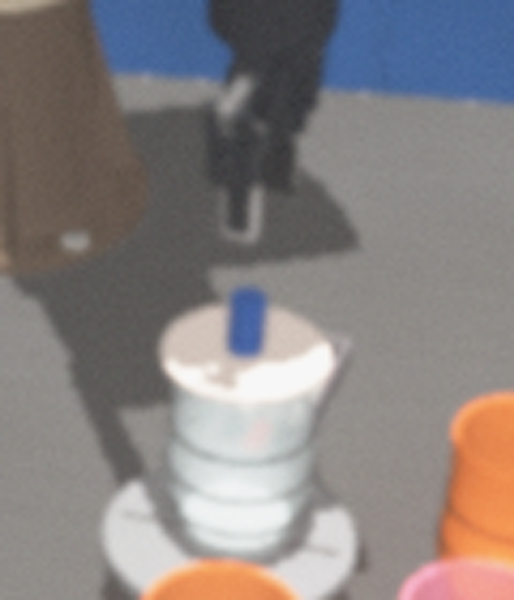

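Request:
{"method": "play_rows", "body": {
  "motion": [
    [0.55,-2,1,0,0],
    [0.55,-6,2.5,0,0],
    [0.55,-10.5,4,0,0],
    [0.55,-15,5,0,0],
    [0.55,-19.5,5.5,0,0],
    [0.55,-24,6,0,0],
    [0.55,-28.5,6,0,0],
    [0.55,-33,5.5,1,0],
    [0.55,-37.5,5,2,0],
    [0.55,-42,4,4,0],
    [0.55,-46,3.3,6,0],
    [0.55,-49,2.9,8,0]
  ]
}}

```text
time: 10.5
tool_pos: [404.4, -209.2, 220.4]
ee_rot: [-0.0, 0.798, 0.602, -0.0]
wrist_force: [1.0, -0.1, -0.0]
finger_gap: 38.2
```

Request:
{"method": "play_rows", "body": {
  "motion": [
    [0.55,-0.3,0,3,0],
    [0.55,-0.3,0,5,0],
    [0.55,-0.3,0,5,0],
    [0.55,-0.3,0,5,0]
  ]
}}

```text
time: 10.9
tool_pos: [405.1, -210.2, 171.3]
ee_rot: [-0.001, 0.798, 0.603, -0.0]
wrist_force: [-0.4, -0.9, 1.0]
finger_gap: 38.3
```

```bash
python3 g.py 404.8 -211.9 97 1.296;python3 - <<'E'
from m import *
c=cam('scene'); save(c,'s8.png',(120,140,260,260)); c=cam('top'); save(c,'t8.png',(340,190,460,300))
E
```

```text
t10.9 pos [ 405.1 -210.2  171.3] yaw 1.294 tilt [-0.001  0.001 -1.   ] gap 38.3 F [-0.4 -0.9  1. ] j [-0.55  0.3   2.09  0.    0.76 -0.27]
shift cm [-0.17  0.03  7.43] turn -0.002
```

View pics/s8.png

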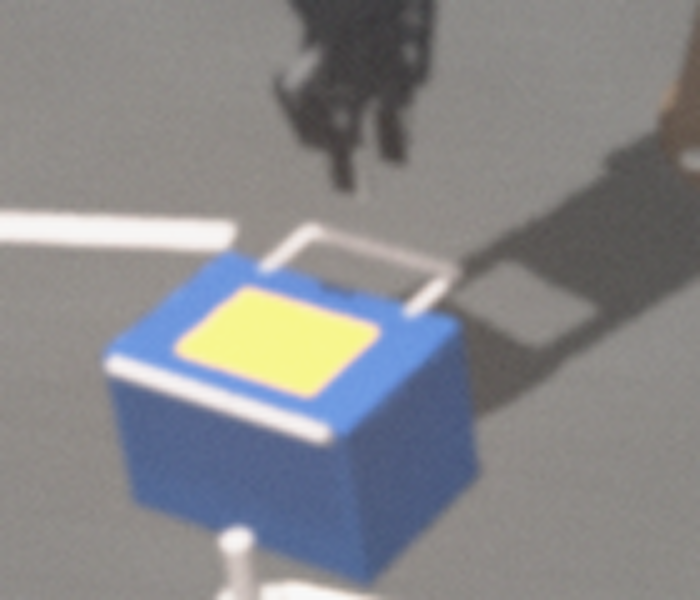

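View pics/t8.png

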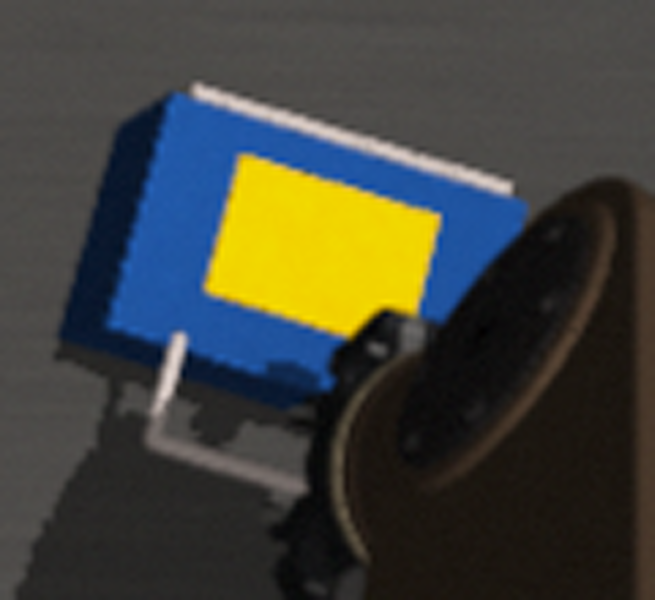

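The fingers hang above the bar; its ends are at about (182,186) and (212,194) in the scene picture, to be checked against the top view.

```bash
python3 - <<'E'
from m import *
c=cam('scene'); T=cam('top')
a,b=ray(c,182.6,186.,118),ray(c,212,194.8,118); print(a,b,(a+b)/2,np.linalg.norm(a-b))
# hinge strip ends in both views
for p in((141.5,212),(196,227)): print(ray(c,*p,113))
E
python3 g.py 404.8 -211.9 97 1.296
```

```text
[ 393.12517286 -259.31701144  118.        ] [ 424.99863973 -150.74984763  118.        ] [ 409.06190629 -205.03342953  118.        ] 113.14922424411263
[ 544.78947317 -333.34424374  113.        ]
[ 585.87109271 -147.05017395  113.        ]
t11.1 pos [ 406.  -210.5  172.3] yaw 1.294 tilt [ 0.002 -0.001 -1.   ] gap 38.4 F [ 0.3 -0.2 -1. ] j [-0.54  0.29  2.09  0.    0.76 -0.27]
shift cm [-0.16 -0.09  7.53] turn -0.002
```

Request:
{"method": "play_rows", "body": {
  "motion": [
    [0.55,0,0,2,0],
    [0.55,0,0,4,0],
    [0.55,0,0,5.5,0],
    [0.55,0,0,6.8,0],
    [0.55,0,0,7.5,0],
    [0.55,0,0,7.5,0],
    [0.7,0,0,7.5,0],
    [0.8,0,0,7.5,0],
    [0.85,0,0,7.5,0],
    [0.9,0,0,7.5,0],
    [0.97,0,0,7.5,0],
    [0.97,0,0,7.5,0]
  ],
  "newtons": 30
}}

```text
time: 12.3
tool_pos: [403.5, -209.7, 96.3]
ee_rot: [-0.001, 0.798, 0.603, -0.001]
wrist_force: [-10.9, -0.4, 1.2]
finger_gap: 9.0
```

```bash
python3 g.py 404.8 -211.9 97 1.296
python3 - <<'E'
import numpy as np
d=.018
t0=0.03
p0=np.array([-165*np.cos(t0+d),165*np.sin(t0+d)])
for t in np.linspace(t0,1.85,23): 
    p=np.array([-165*np.cos(t+d),165*np.sin(t+d)])-p0; print('%.2f y %.2f z %.2f'%(t,p[0]/10,-p[1]/10))
E
```

```text
t12.3 pos [ 403.5 -209.7   96.3] yaw 1.294 tilt [-0.003  0.001 -1.   ] gap 9.0 F [-10.9  -0.4   1.2] j [-0.55  0.42  2.16 -0.    0.57 -0.27]
shift cm [-0.18  0.19 -0.07] turn -0.002
0.03 y 0.00 z -0.00
0.11 y 0.12 z -1.36
0.20 y 0.36 z -2.70
0.28 y 0.70 z -4.02
0.36 y 1.15 z -5.31
0.44 y 1.71 z -6.56
0.53 y 2.37 z -7.75
0.61 y 3.12 z -8.89
0.69 y 3.97 z -9.96
0.77 y 4.90 z -10.96
0.86 y 5.91 z -11.88
0.94 y 6.99 z -12.71
1.02 y 8.14 z -13.44
1.11 y 9.34 z -14.08
1.19 y 10.60 z -14.62
1.27 y 11.89 z -15.06
1.35 y 13.22 z -15.38
1.44 y 14.56 z -15.60
1.52 y 15.92 z -15.70
1.60 y 17.29 z -15.69
1.68 y 18.65 z -15.57
1.77 y 19.99 z -15.33
1.85 y 21.31 z -14.98
```

Request:
{"method": "play_rows", "body": {
  "motion": [
    [0.97,0,-0.2,0,0],
    [0.97,0,-0.1,-1.36,0],
    [0.97,0,0.15,-2.7,0],
    [0.97,0,0.5,-4.0,0],
    [0.97,0,0.95,-5.3,0],
    [0.97,0,1.5,-6.55,0],
    [0.97,0,1.5,-6.55,0]
  ]
}}

```text
time: 13.0
tool_pos: [418.9, -214.2, 163.1]
ee_rot: [-0.001, 0.798, 0.603, -0.0]
wrist_force: [-10.9, 0.5, 4.9]
finger_gap: 8.6
```

```bash
python3 g.py 404.8 -211.9 97 1.296
```

```text
t13.0 pos [ 418.9 -214.2  163.1] yaw 1.294 tilt [-0.001  0.    -1.   ] gap 8.6 F [-10.9   0.5   4.9] j [-0.54  0.33  2.07 -0.    0.75 -0.26]
shift cm [-0.17 -1.41  6.61] turn -0.002
```

Request:
{"method": "play_rows", "body": {
  "motion": [
    [0.97,0,0.55,-1.2,0],
    [0.97,0,1.3,-2.33,0],
    [0.97,0,2.15,-3.4,0],
    [0.97,0,3.1,-4.4,0],
    [0.97,0,4.1,-5.32,0],
    [0.97,0,5.2,-6.15,0],
    [0.97,0,6.3,-6.88,0],
    [0.97,0,7.5,-7.52,0],
    [0.97,0,8.8,-8.06,0],
    [0.97,0,10.1,-8.5,0],
    [0.97,0,11.4,-8.82,0],
    [0.97,0,11.4,-8.82,0]
  ]
}}

```text
time: 14.2
tool_pos: [531.6, -246.3, 252.4]
ee_rot: [0.002, 0.798, 0.603, 0.001]
wrist_force: [-2.7, 3.3, 24.2]
finger_gap: 8.6
```

```bash
python3 g.py 404.8 -211.9 97 1.296;python3 - <<'E'
from m import *
c=cam('scene'); save(c,'s9.png',(100,60,280,260))
E
```

```text
t14.2 pos [ 531.6 -246.3  252.4] yaw 1.294 tilt [ 0.004 -0.002 -1.   ] gap 8.6 F [-2.7  3.3 24.2] j [-0.49  0.37  1.73  0.    1.04 -0.21]
shift cm [ -0.15 -13.21  15.48] turn -0.002
```

View pics/s9.png

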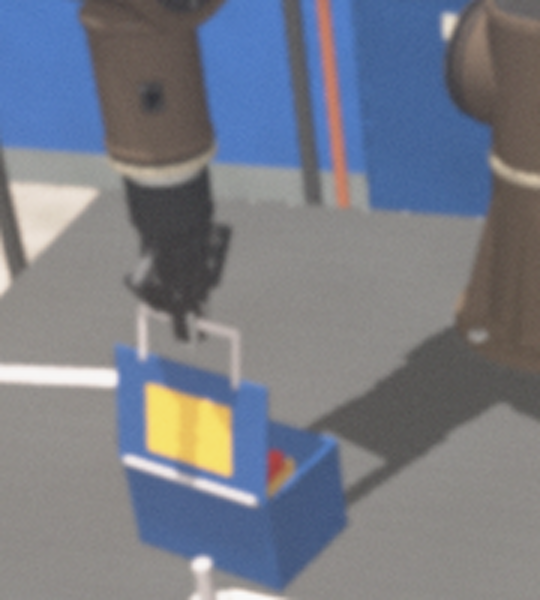

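Request:
{"method": "play_rows", "body": {
  "motion": [
    [0.97,0,0,-0.2,0],
    [0.97,0,1.3,-0.5,0],
    [0.97,0,2.7,-0.6,0],
    [0.97,0,4.0,-0.6,0],
    [0.97,0,5.4,-0.45,0],
    [0.97,0,6.7,-0.2,0],
    [0.97,0,8.0,0.15,0],
    [0.97,0,8.0,0.15,0]
  ]
}}

```text
time: 15.05
tool_pos: [608.0, -268.0, 248.2]
ee_rot: [0.001, 0.798, 0.603, 0.0]
wrist_force: [2.3, -0.3, 5.1]
finger_gap: 8.8
```

```bash
python3 g.py 404.8 -211.9 97 1.296;python3 - <<'E'
from m import *
c=cam('scene'); save(c,'s10.png',(100,60,280,260))
E
```

```text
t15.1 pos [ 608.  -268.   248.2] yaw 1.294 tilt [ 0.001 -0.    -1.   ] gap 8.8 F [ 2.3 -0.3  5.1] j [-0.46  0.49  1.54  0.    1.11 -0.18]
shift cm [ -0.15 -21.1   15.09] turn -0.002
```

View pics/s10.png

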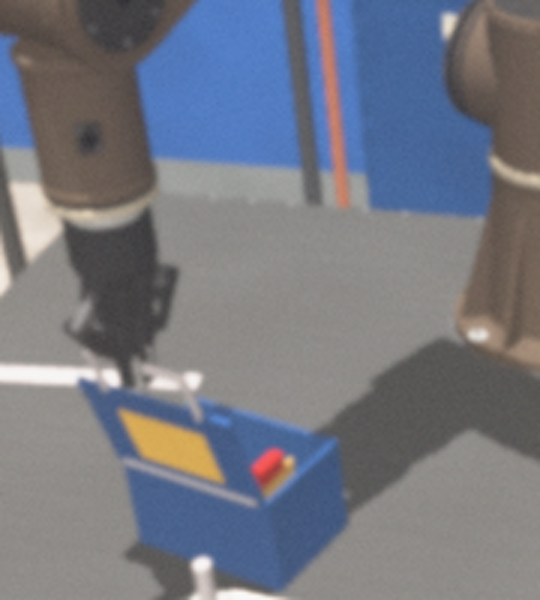

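Request:
{"method": "play_rows", "body": {
  "motion": [
    [0.8,0,0,0,0],
    [0.6,0,0,0,0],
    [0.5,0,0,0,0],
    [0.5,0,0,-2,0],
    [0.5,0,0,-5,0],
    [0.5,0,0,-8,0],
    [0.5,-4,0,-10,0],
    [0.5,-8,0,-10,0],
    [0.5,-13,0,-10,0],
    [0.5,-18,0,-10,0],
    [0.5,-23,0,-10,0],
    [0.5,-28,0,-10,0]
  ]
}}

```text
time: 16.3
tool_pos: [528.6, -538.5, 348.6]
ee_rot: [-0.0, 0.798, 0.603, 0.0]
wrist_force: [1.5, -1.1, -0.1]
finger_gap: 42.4
```

```bash
python3 g.py 404.8 -211.9 97 1.296;python3 - <<'E'
from m import *
c=cam('scene'); save(c,'s11.png',(130,150,230,250)); c=cam('top'); save(c,'t11.png',(340,180,460,300)); 
for n in('scene','top'):
    c=cam(n)
    H,Sa,V=hsv(c); m=((H<6)|(H>174))&(Sa>130)&(V>60); m[:, :130]=0; 
    nn,l,st,ce=cv2.connectedComponentsWithStats(m.astype(np.uint8))
    for i in range(1,nn):
        if st[i,4]>15:
            v,u=np.where(l==i);p=pts(c,u,v);print(n,st[i],ce[i].round(1),np.median(p,0).round(1),np.percentile(p[:,2],[5,95]).round(1))
E
```

```text
t16.3 pos [ 528.6 -538.5  348.6] yaw 1.294 tilt [ 0.  0. -1.] gap 42.4 F [ 1.5 -1.1 -0.1] j [-0.83  0.56  1.16  0.    1.41 -0.56]
shift cm [ 28.03 -20.84  25.17] turn -0.002
scene [184 210  10  12  70] [189.1 215.1] [ 513.8 -196.4   96.5] [ 73.7 102.4]
top [377 229   9  16  95] [380.9 236.6] [ 508.6 -198.6  101.1] [ 87.6 104.1]
top [203 286   8  15  70] [206.3 292.7] [343.8 269.9  16.7] [13.1 21.6]
```

View pics/s11.png

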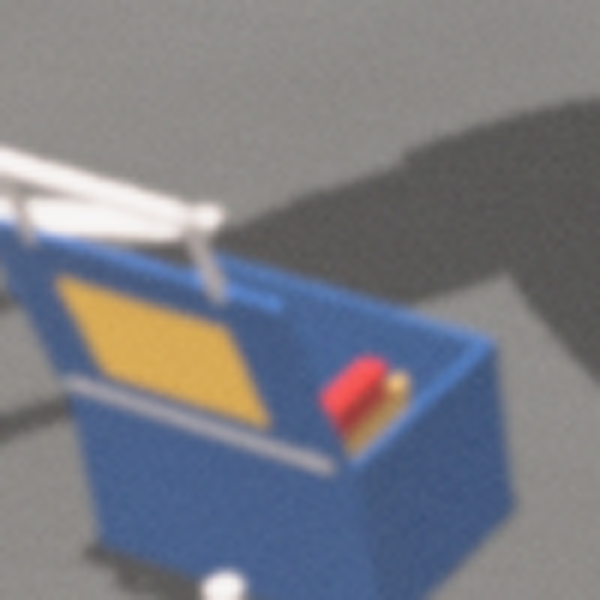

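View pics/t11.png

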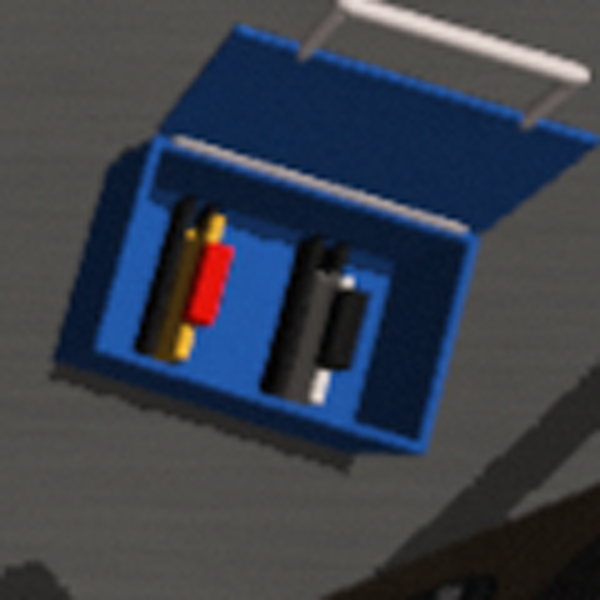

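Run:
```python
from m import *
yaw=-.275; ex=np.array([np.cos(yaw),np.sin(yaw)]); ey=np.array([-ex[1],ex[0]])
for n in('top','scene'):
    c=cam(n);H,Sa,V=hsv(c); m=((H<6)|(H>174))&(Sa>130)&(V>60); m[:, :130]=0
    b=(370,215,400,255) if n=='top' else (175,200,205,235)
    v,u=np.where(m); k=(u>b[0])&(u<b[2])&(v>b[1])&(v<b[3]); u,v=u[k],v[k]
    P=onz(c,np.c_[u,v],102)[:,:2]; s,t=P@ex,P@ey
    W=pts(c,u,v); k=W[:,2]>98; print(n,'depth top pts',k.sum(),W[k].mean(0).round(1),'s,t',(W[k][:,:2]@ex).mean().round(1),np.percentile(W[k][:,:2]@ex,[3,97]).round(1),(W[k][:,:2]@ey).mean().round(1),np.percentile(W[k][:,:2]@ey,[3,97]).round(1))
    print('z102 s',s.min(),s.max(),'t',t.min(),t.max(), cv2.minAreaRect(P.astype(np.float32)))
    print('case center s,t approx',np.array([506,-240])@ex,np.array([506,-240])@ey)
    # case inner/outer rim at z110 (blue) 
c=cam('top'); save(c,'t12.png',(360,200,430,260))
```

```text
top depth top pts 74 [ 507.9 -196.1  115.4] s,t 542.1 [524.9 563.9] -50.9 [-59.8 -48.4]
z102 s 521.9013849354266 565.3121731122649 t -60.33505273565174 -44.37983756708688 ((508.83941650390625, -198.44656372070312), (15.812562942504883, 43.609134674072266), 71.18323516845703)
case center s,t approx 552.1584148693555 -93.57929733098399
scene depth top pts 31 [ 552.5 -179.4  129.5] s,t 580.5 [530.7 663.1] -22.6 [-58.9  41.5]
z102 s 528.362230222444 577.0989914839755 t -58.208110259841206 -31.201520950336565 ((519.7658081054688, -192.66412353515625), (24.86615562438965, 49.71403884887695), 77.91402435302734)
case center s,t approx 552.1584148693555 -93.57929733098399
```

View pics/t12.png

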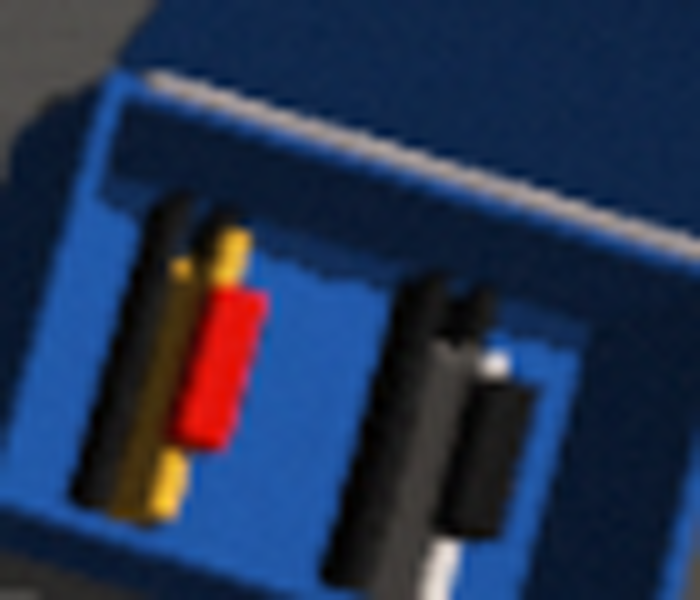

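```bash
python3 g.py 508.4 -200 220 -0.275
```

```text
t16.6 pos [ 530.1 -535.7  348.7] yaw 1.295 tilt [ 0.  0. -1.] gap 42.6 F [ 0.3  0.4 -0.1] j [-0.83  0.56  1.17  0.    1.41 -0.55]
shift cm [ 31.71 -11.24  12.88] turn 1.570
```

Request:
{"method": "play_rows", "body": {
  "motion": [
    [0.5,2,-1,0,0.14],
    [0.5,5,-2,0,0.28],
    [0.5,8,-3,0,0.42],
    [0.5,11,-4,0,0.56],
    [0.5,15,-5.5,0,0.7],
    [0.5,19,-7,0,0.84],
    [0.5,22,-8,0,0.98],
    [0.5,25,-9,0,1.12],
    [0.5,28,-10,0,1.26],
    [0.5,30,-10.8,2,1.4],
    [0.5,31.7,-11.2,5,1.54],
    [0.5,31.7,-11.2,8,1.57]
  ]
}}

```text
time: 17.85
tool_pos: [508.8, -198.1, 268.7]
ee_rot: [-0.0, 0.99, -0.139, 0.001]
wrist_force: [-0.0, -0.6, -0.1]
finger_gap: 43.0
```

Request:
{"method": "play_rows", "body": {
  "motion": [
    [0.5,0,0,2,0],
    [0.5,0,0,5,0],
    [0.5,0,0,5,0],
    [0.5,0,0,5,0]
  ]
}}

```text
time: 18.25
tool_pos: [508.7, -200.5, 219.2]
ee_rot: [-0.0, 0.991, -0.137, -0.0]
wrist_force: [0.6, -0.4, -0.7]
finger_gap: 42.7
```

```bash
python3 g.py 508.4 -200 74 -0.275;python3 - <<'E'
from m import *
c=cam('scene'); save(c,'s13.png',(120,110,240,250))
E
```

```text
t18.2 pos [ 508.7 -200.5  219.2] yaw -0.275 tilt [-0.  0. -1.] gap 42.7 F [ 0.6 -0.4 -0.7] j [-0.43  0.35  1.85  0.    0.94  1.41]
shift cm [-0.04 -0.04 14.52] turn -0.000
```

View pics/s13.png

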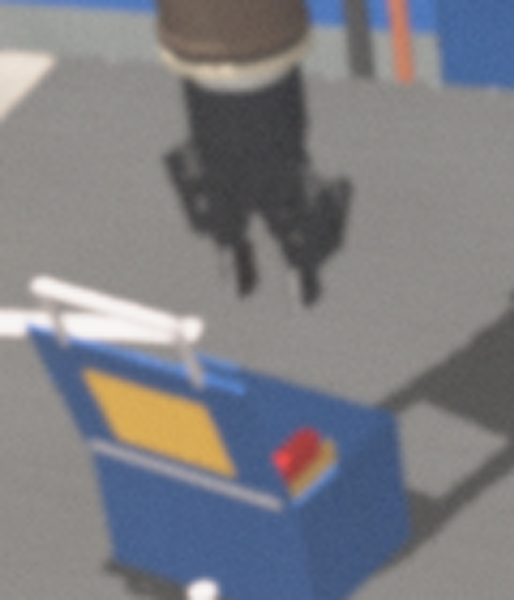

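Request:
{"method": "play_rows", "body": {
  "motion": [
    [0.5,0,0,2,0],
    [0.5,0,0,4.5,0],
    [0.5,0,0,7,0],
    [0.5,0,0,9.5,0],
    [0.5,0,0,11.5,0],
    [0.5,0,0,13,0],
    [0.5,0,0,13.8,0],
    [0.5,0,0,14.3,0],
    [0.5,0,0,14.3,0]
  ]
}}

```text
time: 19.2
tool_pos: [509.1, -201.4, 76.0]
ee_rot: [0.0, 0.99, -0.138, 0.0]
wrist_force: [0.3, 1.1, -0.7]
finger_gap: 42.8
```

```bash
python3 g.py 508.4 -200 74 -0.275;python3 - <<'E'
from m import *
c=cam('scene'); save(c,'s14.png',(140,140,230,250))
E
```

```text
t19.2 pos [ 509.1 -201.4   76. ] yaw -0.276 tilt [ 0.001 -0.    -1.   ] gap 42.8 F [ 0.3  1.1 -0.7] j [-0.43  0.55  1.96  0.    0.63  1.41]
shift cm [-0.11 -0.12  0.2 ] turn -0.001
```

View pics/s14.png

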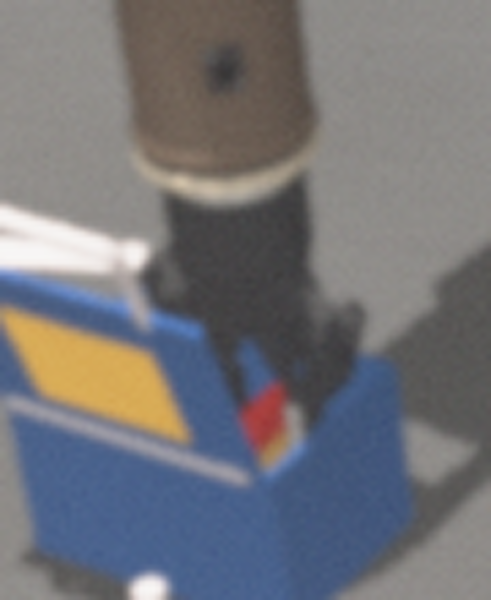

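The fingers straddle the red grip at (262,415) of the crop, no contact. Close.

Request:
{"method": "play_rows", "body": {
  "motion": [
    [0.65,0,0,0,0],
    [0.75,0,0,0,0],
    [0.8,0,0,0,0],
    [0.85,0,0,0,0],
    [0.95,0,0,0,0],
    [1.0,0,0,0,0],
    [1.0,0,0,0,0]
  ],
  "newtons": 60
}}

```text
time: 19.95
tool_pos: [508.9, -201.7, 76.0]
ee_rot: [0.0, 0.99, -0.138, 0.0]
wrist_force: [-3.3, -3.0, 7.4]
finger_gap: 12.9
```

```bash
python3 g.py 508.4 -200 74 -0.275
```

```text
t19.9 pos [ 508.9 -201.7   76. ] yaw -0.276 tilt [ 0.001 -0.001 -1.   ] gap 12.9 F [-3.3 -3.   7.4] j [-0.43  0.55  1.97 -0.    0.63  1.41]
shift cm [-0.09 -0.16  0.2 ] turn -0.001
```

Request:
{"method": "play_rows", "body": {
  "motion": [
    [1,0,0,-0.3,0],
    [1,0,0,-1,0],
    [1,0,0,-2,0],
    [1,0,0,-3.5,0],
    [1,0,0,-5.5,0],
    [1,0,0,-7.5,0],
    [1,0,0,-10,0],
    [1,0,0,-12.5,0],
    [1,0,0,-15,0],
    [1,0,0,-17,0],
    [1,0,0,-18.5,0],
    [1,0,0,-19,0]
  ]
}}

```text
time: 21.15
tool_pos: [509.2, -201.5, 267.8]
ee_rot: [0.0, 0.99, -0.138, 0.001]
wrist_force: [0.2, 0.1, -2.8]
finger_gap: 13.1
```

```bash
python3 g.py 480 166 266 1.29;python3 - <<'E'
from m import *
c=cam('scene'); save(c,'s15.png',(100,80,260,240)); c=cam('top'); save(c,'t15.png',(340,180,460,300))
E
```

```text
t21.1 pos [ 509.2 -201.5  267.8] yaw -0.276 tilt [ 0.003 -0.001 -1.   ] gap 13.1 F [ 0.2  0.1 -2.8] j [-0.43  0.3   1.79  0.    1.05  1.41]
shift cm [-12.83 -34.56   0.13] turn -1.566
```

View pics/s15.png

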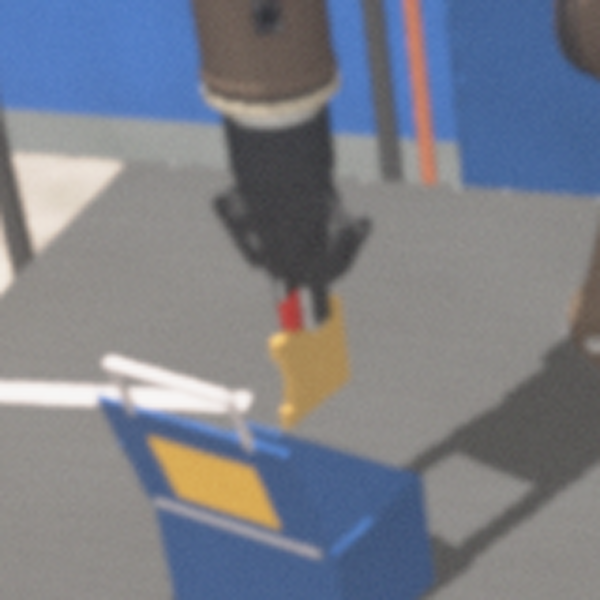

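Request:
{"method": "play_rows", "body": {
  "motion": [
    [1,-0.4,-1,0,0],
    [1,-1.3,-3,0,-0.1],
    [1,-2.6,-6,0,-0.22],
    [1,-3.9,-9,0,-0.35],
    [1,-5.2,-12,0,-0.5],
    [1,-6.5,-15,0,-0.65],
    [1,-7.8,-18,0,-0.8],
    [1,-9,-21,0,-0.95],
    [1,-10.3,-24,0,-1.1],
    [1,-11.4,-26.5,0,-1.24],
    [1,-12.3,-28.5,0,-1.38],
    [1,-12.7,-29.5,0,-1.48]
  ]
}}

```text
time: 22.45
tool_pos: [465.4, 119.2, 264.5]
ee_rot: [-0.001, 0.822, 0.569, -0.001]
wrist_force: [0.2, -0.0, -3.1]
finger_gap: 12.8
```

Request:
{"method": "play_rows", "body": {
  "motion": [
    [1,0,0,1,-0.05],
    [1,0,0,3,-0.09],
    [1,0,0,5,-0.09],
    [1,0,0,7,-0.09],
    [1,0,0,9,-0.09],
    [1,0,0,10.2,-0.09],
    [1,0,0,10.4,-0.09],
    [1,0,0,10.4,-0.09],
    [1,0,0,10.4,-0.09]
  ]
}}

```text
time: 23.35
tool_pos: [467.3, 117.3, 162.1]
ee_rot: [0.0, 0.798, 0.603, 0.0]
wrist_force: [0.1, 0.1, -2.9]
finger_gap: 13.2
```

```bash
python3 g.py 481.3 164.5 163.5 1.29;python3 - <<'E'
from m import *
c=cam('scene'); save(c,'s16.png',(240,110,400,270)); c=cam('top'); save(c,'t16.png',(140,150,380,330))
E
```

```text
t23.4 pos [467.3 117.3 162.1] yaw 1.294 tilt [ 0.001  0.    -1.   ] gap 13.2 F [ 0.1  0.1 -2.9] j [0.18 0.34 2.05 0.   0.75 0.46]
shift cm [ 4.93  0.05 -0.14] turn 0.004
```

View pics/s16.png

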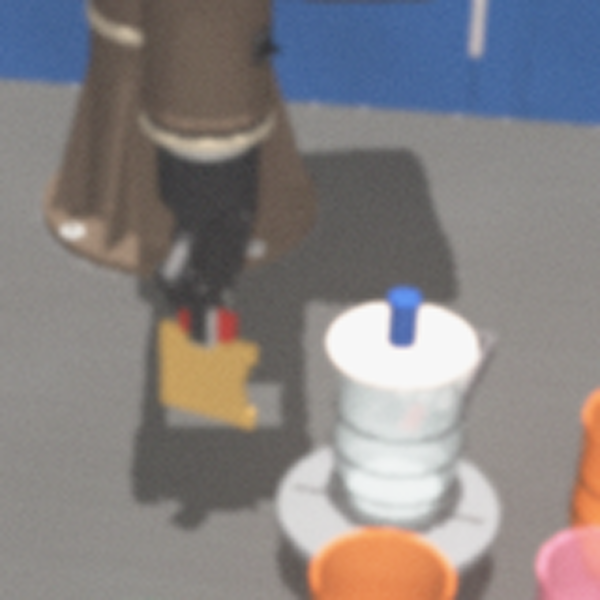

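View pics/t16.png

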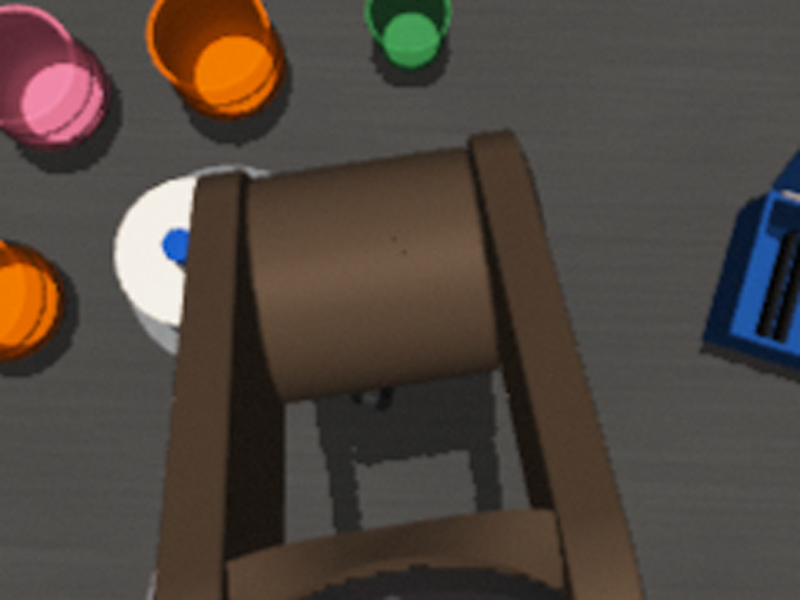

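```bash
cat > ov.py <<'E'
from m import *
import sys
from scipy.spatial.transform import Rotation as Ro
def ov(name,box):
    c=cam('scene'); s=ctrl.state(); q=s['ee_rot']; R=Ro.from_quat([q[1],q[2],q[3],q[0]]).as_matrix(); p=s['tool_pos']; x=R[:,0]
    mid=p+[0,0,15-48.5]-x*0.9; im=c['frame'].copy(); print('mid',mid.round(1),'edge',(mid+40*x).round(1))
    sc=5; x0,y0,x1,y1=box; im=cv2.resize(im[y0:y1,x0:x1],None,fx=sc,fy=sc,interpolation=cv2.INTER_CUBIC)[:,:,::-1].copy()
    P=[(proj(c,mid+x*a+np.array([0,0,b]))-[x0,y0])*sc+sc/2 for a,b in((-40,-37.5),(40,-37.5),(40,37.5),(-40,37.5))]
    cv2.polylines(im,[np.array(P).round().astype(np.int32)],True,(0,0,255),1)
    for r,z in((50,105),(48,200)):
        C=[(proj(c,[512+r*np.cos(a),271+r*np.sin(a),z])-[x0,y0])*sc+sc/2 for a in np.linspace(0,6.28,60)]; cv2.polylines(im,[np.array(C).round().astype(np.int32)],True,(255,0,0),1)
    cv2.imwrite('pics/'+name,im)
ov(sys.argv[1],list(map(int,sys.argv[2:6])))
E
python3 ov.py s17.png 270 160 390 260
```

```text
mid [467.1 116.3 128.7] edge [478.1 154.8 128.7]
```

View pics/s17.png

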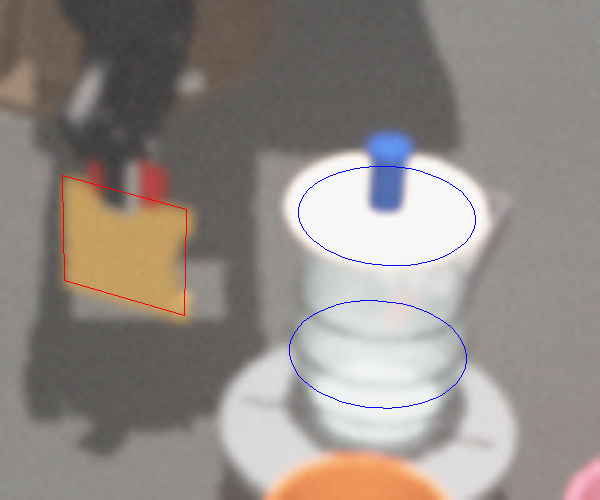

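Request:
{"method": "play_rows", "body": {
  "motion": [
    [1,0.3,0,-0.1,0],
    [1,0.9,0,-0.1,0],
    [1,1.6,0,-0.1,0],
    [1,2.3,0,-0.1,0],
    [1,3.0,0,-0.1,0],
    [1,3.7,0,-0.1,0],
    [1,4.3,0,-0.1,0],
    [1,4.7,0,-0.1,0],
    [1,4.9,0,-0.1,0],
    [1,4.9,0,-0.1,0],
    [1,4.9,0,-0.1,0]
  ]
}}

```text
time: 24.6
tool_pos: [480.3, 164.1, 162.5]
ee_rot: [-0.0, 0.798, 0.603, -0.0]
wrist_force: [-1.1, -1.1, -2.4]
finger_gap: 13.0
```

```bash
python3 g.py 481.3 164.5 163.5 1.29; python3 ov.py s18.png 270 160 390 260
python3 - <<'E'
from m import *
c=cam('scene'); save(c,'s19.png'); c=cam('top'); save(c,'t19.png')
# brass right-tip extents and vase left silhouette
c=cam('scene');H,Sa,V=hsv(c);m=(H>14)&(H<32)&(Sa>90)&(V>90);m[:, :270]=0;m[:,345:]=0;m[260:]=0;m[:170]=0
cc=contour(m,(270,170,345,260)); 
for v in range(cc[:,1].min(),cc[:,1].max()+1): print(v,cc[cc[:,1]==v][:,0].min(),cc[cc[:,1]==v][:,0].max(),end='; ')
E
```

```text
t24.6 pos [480.3 164.1 162.5] yaw 1.294 tilt [-0. -0. -1.] gap 13.0 F [-1.1 -1.1 -2.4] j [ 0.27  0.37  1.99 -0.    0.78  0.55]
shift cm [ 0.07  0.09 -0.1 ] turn 0.004
mid [480.  163.2 129. ] edge [490.9 201.7 129. ]
199 299 299; 200 298 301; 201 298 301; 202 298 302; 203 298 305; 204 298 305; 205 298 321; 206 298 323; 207 298 323; 208 298 323; 209 298 323; 210 298 323; 211 298 322; 212 297 321; 213 298 321; 214 298 320; 215 298 320; 216 298 319; 217 298 319; 218 298 319; 219 298 320; 220 298 320; 221 299 320; 222 302 321; 223 306 322; 224 309 322; 225 313 322; 226 315 322; 227 318 322; 228 321 321;
```

View pics/s18.png

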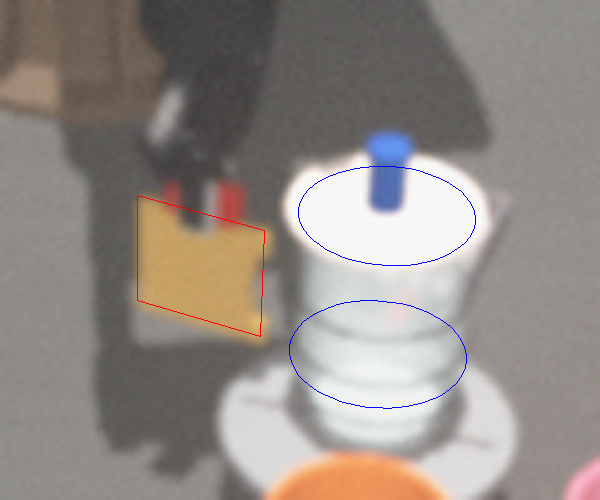

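View pics/t19.png

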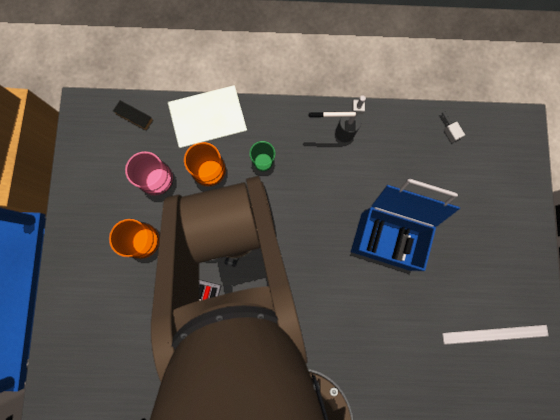

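View pics/s19.png

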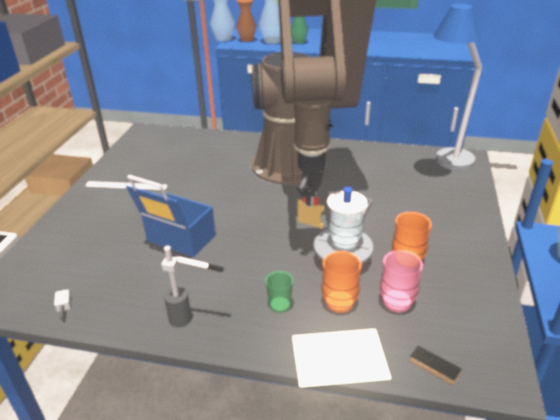

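Run:
```python
from m import *
c=cam('scene'); e=np.array([np.cos(1.294),np.sin(1.294),0]); n=np.array([e[1],-e[0],0])
p0=np.array([480.3,164.1,162.5])+n*3  # camera-side face
o=-c['R'].T@c['t']
for u,v in((323.6,207.5),(322.6,226.5),(297.5,204),(297.5,218)):
    d=np.array([(u-c['cx'])/c['f'],(v-c['cy'])/c['f'],1])@c['R']; X=o+d*(n@(p0-o))/(n@d); print((u,v),X.round(1),'along from axis',((X-[512,271,0])@e).round(1))
# vase left silhouette pixels vs vertical plane thru axis: r at heights
print(np.hypot(512-480,271-163.2))
```

```text
(323.6, 207.5) [495.4 206.1 163.2] along from axis -67.0
(322.6, 226.5) [495.1 205.1  95.8] along from axis -68.0
(297.5, 204) [473.  127.3 150.3] along from axis -148.9
(297.5, 218) [473.  127.3 100.1] along from axis -148.9
112.44927745432605
```

```bash
python3 g.py 481.3 164.5 163.5 1.29
python3 - <<'E'
from h import *
print(ctrl.sign_off())
E
```

```text
t24.9 pos [480.3 164.1 162.5] yaw 1.294 tilt [ 0. -0. -1.] gap 12.7 F [-0.1 -0.4 -2.6] j [ 0.27  0.37  1.99 -0.    0.78  0.55]
shift cm [ 0.07  0.08 -0.1 ] turn 0.004
the job is handed in; nothing more can be done
None
```

The job is done and handed in at 24.9 s, with no failed steps.

- **Cover:** I set it on the vase's mouth and let go of it. It made contact at the height expected for seating, and the outline of a level seated disc matched it in the scene picture.
- **Flap:** I swung it to about 1.85 rad and released it. It was still leaning back open in the last pictures.
- **Template:** The brass template is held upright by its red grip beside the vase, with its middle about 129 mm above the bench (half the vase's height is 130 mm). Its curved edge faces the vase axis and touches nothing.
- **Gap to the glass:** The two estimates disagreed by about 4 mm. Arm position gave about 22 mm and the scene picture about 18 mm. The aim was 20 mm between them, so I left it there.
- **Everything else:** The aluminium template is still in the case. The vase, tumbler and pen tray look undisturbed, though in the last top view the arm hid the vase and part of the pen tray. The largest wrist force I read was about 25 N, while raising the flap.

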